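# Seal a delicate sample jar with a measured press

### The job

Put the loose lid with the black sealing ring onto the open sample jar on the blue sprung stand, and bed its seal by pressing straight down with about 10 newtons for a full second. The jar is delicate: the lid must never bear on it with more than 18 newtons, on arrival or in the press. Then let go, leaving the lid seated level and the jar upright on the stand, and leave the label roll and the tape roll where they are.

Things in the scene. Friction and masses are not known exactly. Their poses are not given: they have to be found in the camera images.
- lid: Loose off-white lid, 87 mm across, 42 high, 40-85 g, standing knob up. Origin: centre of underside; z up. From below: plug 71 mm wide, 7 deep; black sealing ring 86 mm wide, 7 to 10 mm up; dome to 21 mm at the centre; black upright bar knob, 20 to 42 mm up, 10 mm thick along the lid's x, 26 mm long along its y: pinch it from above across x. A lid set on crooked stands up to 7 mm too high or tilts.
- jar: Open off-white jar, 88 mm across, 69 mm high, 80-160 g, standing loose on the stand (its base 45 mm above the table). Origin: centre of underside; z up. Mouth 76 mm wide (2 mm play all round for the lid's plug), rim 82 mm across. Seated lid: sealing ring on the rim, lid's origin 61 to 63 mm above the jar's.
- stand: Fixed blue round stand, 132 mm across, with an aluminium dish 108 mm wide whose floor is 45 mm up, in a lip 7 mm high that keeps the jar central (a few mm of play). Origin: centre of underside. The dish is sprung: pressed, it sinks straight down, at most 9 mm to a hard stop, and rises again. Spring rate is unknown and preload varies: the press must be felt.
- label_roll: Loose roll of white labels, 64 mm across, 46 mm high, upright; a bystander. Origin: centre of its underside.
- tape_roll: Loose roll of yellowish tape lying flat, 104 mm across, 25 mm high; a bystander. Origin: centre of its underside.
Mind the look-alikes: they are no part of the job. Leave any yellow look-alike of the jar alone.

How it is judged:
On the way:
1. the lid, seated on the jar, is pressed down on it with 8 to 13 N for half a second (horizontal distance between lid and jar below 0.005 m and z of lid in the frame of jar between 0.056 and 0.065 m and angle between the z axis of lid and the z axis of jar, either way round below 0.045 rad and contact force between lid and jar between 8 and 13 N), for 0.5 s.
At the end, for the whole second after the job is handed in: The lid is seated on the jar: within 5 mm of its axis, its origin 56 to 65 mm above the jar's, level with the jar to 0.045 rad. The jar stands upright (0.05 rad) in the stand's dish, within 10 mm of its centre, its base 40 to 49 mm above the stand's, and jar and lid are at rest (horizontal distance between lid and jar below 0.005 m and z of lid in the frame of jar between 0.056 and 0.065 m and angle between the z axis of lid and the z axis of jar, either way round below 0.045 rad and horizontal distance between jar and stand below 0.01 m and angle between jar's own z axis and vertical below 0.05 rad and z of jar in the frame of stand between 0.04 and 0.049 m and linear speed of each of lid, jar below 0.01 m/s); the robot touches nothing.
It fails at once if the lid bears on the jar with more than 18 N (contact force between lid and jar above 18 N).
It fails at once if the label roll is moved more than 30 mm (distance of label_roll from where it was at the start of the episode above 0.03 m).
It fails at once if the tape roll is moved more than 30 mm (distance of tape_roll from where it was at the start of the episode above 0.03 m).
It also fails if it takes over 54 s, if anything falls off the work surface, if the arm or the gripper's body presses on something with over 40 N, if the wrist force passes 120 N, or if a joint passes its speed limit or range.

### The arm

A 6-joint arm with a two-finger parallel gripper is mounted at the origin on a cart in front of the work surface, level with it; the furniture and walls round the work are solid. World frame = base frame: x ahead of the robot, y to its left, z up, the work surface at z = 0. Lengths are in m, angles in rad, forces in N, time in s.
With the tool pointing down it reaches from about 0.275 to 0.85 m from the base axis. Payload 19 kg.
Tool frame: the origin (TCP) lies on the front face of the gripper's body, between the roots of the fingers; the fingertips stand 73 mm ahead of it and the grasp point (between the pads) lies 54 mm ahead of it; z points along the fingers, y is the line along which they close (so a half turn about z gives the same grasp; the last joint's range is limited). The gripper opens to 85 mm and grips with 20 to 120 N. Pads are 22 mm wide; open, the fingers measure 114 mm over their backs; the gripper's body (76 mm by 85 mm) begins 54 mm behind the grasp point. The pads swing forward as they close: fully open they stand 13 mm farther back than shut.
Start: joints at [-1.428, 0.15, 1.437, -0, 1.554, -0.134], TCP at [0.157, -0.553, 0.304] pointing down, gripper open.
Joint ranges: [-2.8, 2.8], [-0.68, 2.1], [0.12, 2.68], [-1.39, 4.53], [0.16, 2.79], [-2.81, 2.81]. Speed limits (rad/s): [1.89, 1.89, 2.22, 3.01, 3.01, 3.01].

### API

Orientations are given as a unit quaternion [w, x, y, z].
In Python, from cell import arm, get_image, camera_model, models gives the robot as it stands.
- The arm moves only by the shell command python3 -m jog 'ROWS' [FORCE]. ROWS is JSON, a list that holds one entry, the list of rows, each a list of 7 numbers: the closure, from 0 (fully open) to 1 (shut), then the shift along the tool's x, y, z as a fraction of full scale, then the turn, a rotation vector about the tool's x, y, z as a fraction of full scale. In form: [[[fingers, x, y, z, ax, ay, az], ...]]. A call has 1 to 20 rows; each row shifts and turns the commanded pose from where the row before left it, along the tool's axes as they then stand; what a row does not reach is not made up. Full scale, the value 1, is 50 cm for a shift and 2 pi rad for a turn. A row lasts 1/10 s, in which the tool goes at most 50 mm and 8.59 degrees, less where a joint would pass 70% of its speed; a pose out of reach is approached as far as the arm can. A call with a number of a shift or a turn outside -1 to 1 is refused whole. A call with a gripper value outside its range is refused whole. The fingers move at their own pace and stop on an object; FORCE is the grip in N (left out, the last holds). Time passes only in rows, so rows that do not move let the fingers close. It gives the time, the measured TCP pose, the force, the opening and the grip force at its end, in the units of the state.
- arm.state(): the state, without advancing time (a new reading comes with each control period).
- get_image(name): name is "side" or "top"; returns the picture (420x560x3 uint8, blue, green, red); there is no depth.
- camera_model(name): a dict with "intrinsics" (3x3 intrinsics, pixels), "k1" (the pictures are not rectified: a ray, as slopes to the right and down, at radius r is drawn at 1 + k1 r^2 times it, then the intrinsics apply), "extrinsics" (4x4, takes a point from camera to world coordinates). Camera axes: x right, y down, z forward; pixel columns grow to the right and rows downward; lengths in m; the calibration is good to about 2 mm. A picture is of the moment at which its call begins. camera_model takes no time and is no camera call.
- arm.close_job(): hands the job in; it is judged then, once.
Trained networks look in the newest picture that a camera, given by its name, has taken for a name from the list of things; names that differ only in an ending like _2 or _b are one class to them, and where a whole thing is asked for, a point or a joint stands for the part that bears it (a point fixed in the world has none). Each returns a list of dicts, best first, with "conf" (0 to 1); they miss things now and then, are a little off and sometimes report something else, mostly with a low value. They report only what shows in the picture. A call takes as long as a camera call. They do not tell look-alikes from the thing itself.
- models.boxes_of(camera, label): "xy" ([column, row] in pixels, amid what is visible of it).
- models.silhouettes(camera, label): "mask" (420x560 bool, what is visible of it) and "xy" ([column, row] in pixels, amid what is visible of it).
The state is a dict: "time": time; "joint_pos": joint angles; "dq": joint speeds; "joint_torque": joint torques, N m; "position": TCP position; "eef_rot": TCP orientation; "wrist_force": force on the tool from outside, world axes, zero at the start; "wrist_torque": the same for the moment, N m; "gripper_width": finger opening in m; "grasp_force": force on a finger pad.
Only numpy, scipy, OpenCV 4.12 (cv2) and the standard library are available. Lean on these libraries where they do the work, as an engineer would, in place of code of your own. Each camera call takes 0.05 s, during which the arm holds its last target. There are 200 camera calls.

## Working session

There is one attempt and no reset: what is moved stays moved. The work goes in short steps, Python scripts to look and compute and a shell command to move; the robot and the scene stay as the last step left them, time stands still between calls to the robot, and variables do not carry over. Pictures are saved under pics/ and viewed, at most 10 in all, crops included, and the job is handed in when it is done.

```bash
mkdir -p pics; ls
cat > h.py <<'E'
import numpy as np, cv2
from cell import arm,get_image,camera_model,models
def ray(cam,uv):
    m=camera_model(cam);K=np.array(m["intrinsics"]);T=np.array(m["extrinsics"])
    d=(np.array([(uv[0]-K[0,2])/K[0,0],(uv[1]-K[1,2])/K[1,1]]));u=d.copy()
    for _ in range(30): u=d/(1+m["k1"]*(u@u))
    return T[:3,3],T[:3,:3]@np.array([u[0],u[1],1])
def onz(cam,uv,z):
    o,d=ray(cam,uv); return o+d*(z-o[2])/d[2]
def proj(cam,p):
    m=camera_model(cam);K=np.array(m["intrinsics"]);T=np.array(m["extrinsics"])
    c=T[:3,:3].T@(np.asarray(p,float)-T[:3,3]);u=c[:2]/c[2];u=u*(1+m["k1"]*(u@u))
    return np.array([K[0,0]*u[0]+K[0,2],K[1,1]*u[1]+K[1,2]])
E
python3 - <<'E'
from h import *
for c in("top","side"):
    cv2.imwrite(f"pics/{c}0.png",get_image(c)); m=camera_model(c);print(c,np.round(m["extrinsics"],3).tolist(),np.round(m["intrinsics"],1).tolist(),m["k1"])
    for l in("lid","jar","stand","label_roll","tape_roll"):
        print(l,[(np.round(r["xy"],1).tolist(),round(r["conf"],2)) for r in models.boxes_of(c,l)])
s=arm.state();print({k:np.round(v,3).tolist() for k,v in s.items()})
E
```

```text
pics
top [[-0.027, -0.993, 0.119, 0.382], [-1.0, 0.028, 0.004, 0.114], [-0.007, -0.118, -0.993, 1.146], [0.0, 0.0, 0.0, 1.0]] [[428.4, 0.0, 273.3], [0.0, 428.4, 217.6], [0.0, 0.0, 1.0]] -0.04120977532927646
lid [([374.2, 237.5], 0.6)]
jar [([311.7, 232.7], 0.82), ([249.6, 222.2], 0.65)]
stand [([303.9, 245.9], 0.95)]
label_roll [([180.9, 189.6], 0.59)]
tape_roll [([181.4, 233.9], 0.6)]
side [[-1.0, 0.016, 0.018, 0.494], [-0.007, 0.56, -0.829, 0.949], [-0.023, -0.829, -0.559, 0.633], [0.0, 0.0, 0.0, 1.0]] [[429.2, 0.0, 283.7], [0.0, 429.2, 204.0], [0.0, 0.0, 1.0]] -0.022761634952611992
lid [([316.4, 168.4], 0.5)]
jar [([300.6, 182.9], 0.76), ([290.8, 233.9], 0.61)]
stand [([300.8, 202.6], 0.79), ([237.7, 295.2], 0.37)]
label_roll [([238.9, 295.4], 0.57)]
tape_roll [([311.6, 296.5], 0.89)]
{'time': 0.6, 'joint_pos': [-1.428, 0.15, 1.437, 0.0, 1.554, -0.134], 'dq': [-0.0, -0.002, -0.001, 0.001, -0.001, 0.001], 'joint_torque': [0.0, -71.25, -57.089, -0.0, 0.001, -0.0], 'position': [0.157, -0.553, 0.304], 'eef_rot': [-0.0, 0.99, 0.138, 0.0], 'wrist_force': [-0.823, 0.998, -0.345], 'wrist_torque': [0.084, 0.018, -0.021], 'grasp_force': 0.0, 'gripper_width': 0.085}
```

View pics/top0.png

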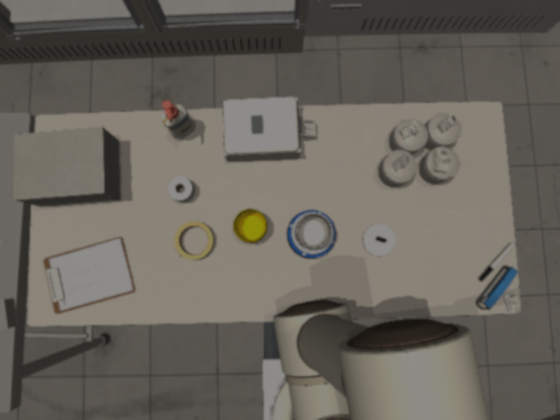

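View pics/side0.png

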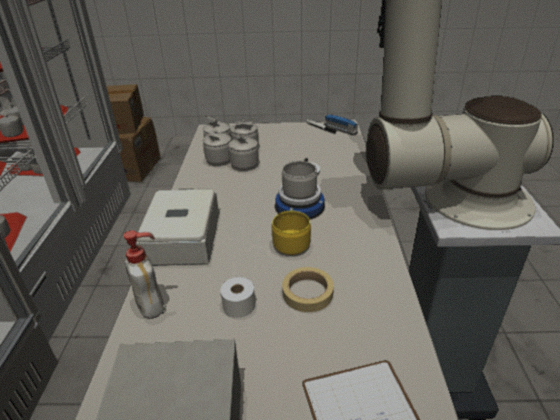

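The top view shows the lid at about (379,240), its knob at (381,239), and the blue stand with the open jar at (313,234). The yellow look-alike is at (251,227). Next I'll measure these precisely.

Run:
```python
from h import *
im=get_image("top")
cv2.imwrite("pics/crop1.png",cv2.resize(im[190:290,270:410],None,fx=5.5,fy=5.5,interpolation=cv2.INTER_CUBIC))
for l,z in(("lid",.009),("jar",.11),("stand",.04)):
    for r in models.silhouettes("top",l):
        m=r["mask"].astype(np.uint8);c,_=cv2.findContours(m,0,1);c=max(c,key=cv2.contourArea)
        e=cv2.fitEllipse(c) ;print(l,r["conf"],e,onz("top",e[0],z).round(4))
        if l=="lid":
            g=im.max(2).astype(int);k=(g<70)&(cv2.erode(m,np.ones((9,9)))>0)
            hull=np.zeros_like(m);cv2.fillConvexPoly(hull,cv2.convexHull(c),1);hull=cv2.erode(hull,np.ones((9,9)))
            k=(g<80)&(hull>0);ys,xs=np.nonzero(k);print(k.sum(),xs.mean(),ys.mean())
            w=np.clip(130-g,0,None)*hull;yy,xx=np.mgrid[:420,:560];W=w.sum();cx,cy=(w*xx).sum()/W,(w*yy).sum()/W
            P=np.array([onz("top",p,.042)[:2] for p in zip(xs,ys)]);C=np.cov(P.T);ev,V=np.linalg.eigh(C);print(np.sqrt(ev),V[:,1],np.degrees(np.arctan2(V[1,1],V[0,1])))
            print("knob",onz("top",(cx,cy),.042),onz("top",(xs.mean(),ys.mean()),.042))
```

```text
lid 0.98 ((378.3647155761719, 239.5850372314453), (30.487335205078125, 31.760963439941406), 176.96482849121094) [ 0.4509 -0.1591  0.009 ]
34 380.7647058823529 239.05882352941177
[0.0026777  0.00692194] [0.31390465 0.94945451] 71.70529885415569
knob [ 0.44999681 -0.157258    0.042     ] [ 0.45007863 -0.15750546  0.042     ]
jar 0.93 ((313.5525817871094, 230.88539123535156), (35.6689567565918, 36.315391540527344), 31.640960693359375) [0.4704 0.0214 0.11  ]
jar 0.56 ((250.1911163330078, 225.50241088867188), (33.76285171508789, 35.052738189697266), 129.5911865234375) [0.4878 0.1748 0.11  ]
jar 0.51 ((180.82376098632812, 189.39285278320312), (23.400835037231445, 27.621118545532227), 142.52699279785156) [0.582 0.344 0.11 ]
stand 0.73 ((311.53912353515625, 233.29559326171875), (45.26205062866211, 46.180206298828125), 42.79607009887695) [0.4702 0.0206 0.04  ]
```

View pics/crop1.png

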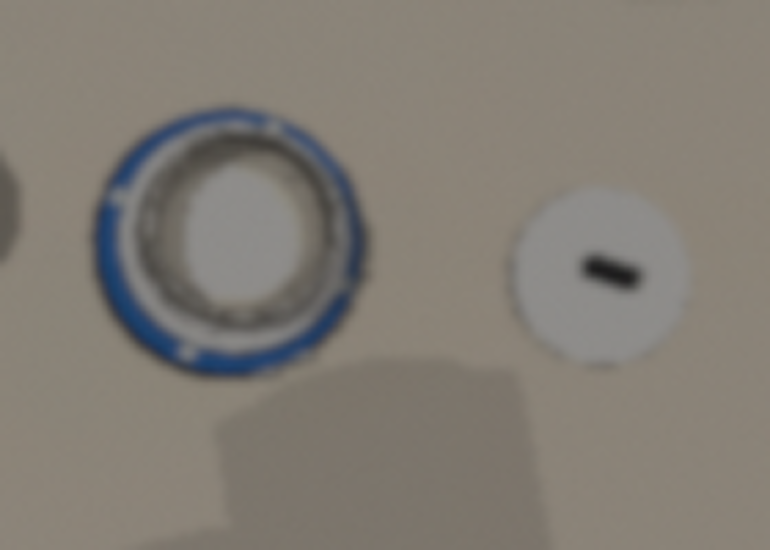

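The crop confirms the jar's rim centred at about (313,232) and the knob at (381,239). The knob's long axis runs slightly off the image horizontal. I'll refine the jar and lid centres by fitting silhouettes from both cameras.

```bash
cat >> h.py <<'E'
def render(cam,x,y,circ):
    a=np.linspace(0,2*np.pi,60);pts=[proj(cam,(x+r*np.cos(t),y+r*np.sin(t),z))*16+8*0 for z,r in circ for t in a]
    m=np.zeros((420,560),np.uint8);cv2.fillConvexPoly(m,cv2.convexHull(np.round(pts).astype(np.int32)),1,shift=4);return m
def fit(cam,mask,circ,x0):
    from scipy.optimize import minimize
    mf=cv2.GaussianBlur(mask.astype(np.float32),(0,0),1.2)
    f=lambda p:((cv2.GaussianBlur(render(cam,*p,circ).astype(np.float32),(0,0),1.2)-mf)**2).sum()
    r=minimize(f,x0,method="Nelder-Mead",options=dict(initial_simplex=[x0,x0+[.008,0],x0+[0,.008]],xatol=1e-4,fatol=.01));return r.x.round(4),round(r.fun,1)
E
python3 - <<'E'
from h import *
J=[(.045,.044),(.106,.044),(.114,.041)];L=[(.007,.043),(.012,.0435),(.02,.01)];S=[(0,.066),(.045,.066)]
for c in("top","side"):
    get_image(c)
    for l,ci,x0 in(("jar",J,(.470,.021)),("lid",L,(.4505,-.158)),("stand",S,(.47,.02))):
        for r in models.silhouettes(c,l)[:3]:
            print(c,l,round(r["conf"],2),np.round(r["xy"]),r["mask"].sum(),*fit(c,r["mask"],ci,np.array(x0)))
# rim edge circle from image in top: dark ring inner/outer
im=get_image("top");print(proj("top",(.470,.021,.114)))
E
```

```text
Traceback (most recent call last):
  File "h.py", line 21, in fit
    r=minimize(f,x0,method="Nelder-Mead",options=dict(initial_simplex=[x0,x0+[.008,0],x0+[0,.008]],xatol=1e-4,fatol=.01));return r.x.round(4),round(r.fun,1)
  File "h.py", line 20, in <lambda>
    f=lambda p:((cv2.GaussianBlur(render(cam,*p,circ).astype(np.float32),(0,0),1.2)-mf)**2).sum()
                                  ~~~~~~^^^^^^^^^^^^^
  File "h.py", line 15, in render
    a=np.linspace(0,2*np.pi,60);pts=[proj(cam,(x+r*np.cos(t),y+r*np.sin(t),z))*16+8*0 for z,r in circ for t in a]
                                     ~~~~^^^^^^^^^^^^^^^^^^^^^^^^^^^^^^^^^^^^^
  File "h.py", line 11, in proj
    m=camera_model(cam);K=np.array(m["intrinsics"]);T=np.array(m["extrinsics"])
ValueError: time passes only in moves, steps and waits
```

```bash
sed -i '2a import functools; camera_model=functools.lru_cache(None)(camera_model)' h.py
python3 - <<'E'
from h import *
J=[(.045,.044),(.106,.044),(.114,.041)];L=[(.007,.043),(.012,.0435),(.02,.01)];S=[(0,.066),(.045,.066)]
for c in("top","side"):
    get_image(c)
    for l,ci,x0 in(("jar",J,(.470,.021)),("lid",L,(.4505,-.158)),("stand",S,(.47,.02))):
        for r in models.silhouettes(c,l)[:2]:
            print(c,l,round(r["conf"],2),np.round(r["xy"]),r["mask"].sum(),*fit(c,r["mask"],ci,np.array(x0)))
print(arm.state()["time"])
E
```

```text
top jar 0.94 [252. 226.] 933 [0.4601 0.0393] 1891.6
top jar 0.91 [311. 233.] 1065 [0.4727 0.0197] 11.7
top lid 0.9 [378. 237.] 811 [ 0.4504 -0.1603] 16.5
top stand 0.94 [300. 246.] 705 [0.4683 0.0227] 1218.8
side jar 0.76 [299. 181.] 1191 [0.4745 0.0138] 51.3
side jar 0.61 [291. 231.] 1456 [ 1.6928 -3.7021] 1364.4
side stand 0.66 [303. 202.] 949 [0.4735 0.018 ] 815.4
1.3
```

```bash
python3 -m jog '[[[0,0.06,-0.046,0.016,0,0,0],[0,0.06,-0.046,0.016,0,0,0],[0,0.06,-0.046,0.016,0,0,0],[0,0.06,-0.046,0.016,0,0,0],[0,0.06,-0.046,0.016,0,0,0],[0,0.06,-0.046,0.016,0,0,0],[0,0.06,-0.046,0.016,0,0,0],[0,0.06,-0.046,0.016,0,0,0],[0,0.06,-0.046,0.016,0,0,0],[0,0.06,-0.046,0.016,0,0,0],[0,0.06,-0.046,0.016,0,0,0],[0,0.06,-0.046,0.016,0,0,0],[0,0.06,-0.046,0.016,0,0,0],[0,0,0,0,0,0,-0.0222],[0,0,0,0,0,0,-0.0222],[0,0,0,0,0,0,-0.0222],[0,0,0,0,0,0,-0.0222],[0,0,0,0,0,0,-0.0222],[0,0,0,0,0,0,-0.0222],[0,0,0,0,0,0,-0.0222]]]'
cat >> h.py <<'E'
def to(x,y,z):
    from scipy.spatial.transform import Rotation as R
    s=arm.state();q=s["eef_rot"];M=R.from_quat([q[1],q[2],q[3],q[0]]).as_matrix()
    print("t",round(s["time"],2),"pos",np.round(s["position"],4),"tooly",M[:,1].round(3),"toolz",M[:,2].round(3),"F",np.round(s["wrist_force"],2),"w",round(s["gripper_width"],4),"g",s["grasp_force"],"j",np.round(s["joint_pos"],2))
    print("tool shift/0.5:",(M.T@(np.array([x,y,z])-s["position"])/.5).round(4))
E
python3 -c "
from h import *
to(.450,-.159,.098)"
```

```text
time: 3.3
position: [0.4505, -0.1589, 0.2]
eef_rot: [0.0, 0.808, 0.589, 0.0]
wrist_force: [0.1, 0.5, 0.1]
gripper_width: 0.0852
grasp_force: 0.0
t 3.3 pos [ 0.4505 -0.1589  0.2   ] tooly [ 0.952 -0.307  0.   ] toolz [ 0.  0. -1.] F [0.08 0.54 0.06] w 0.0852 g 0.0 j [-0.5   0.01  1.81  0.    1.33 -0.19]
tool shift/0.5: [-0.0005 -0.001   0.2039]
```

```bash
python3 -m jog '[[[0,0,0,0.04,0,0,0],[0.3,0,0,0.04,0,0,0],[0.5,0,0,0.04,0,0,0],[0.6,0,0,0.04,0,0,0],[0.75,0,0,0.036,0,0,0],[0.8,0,0,0,0,0,0],[1,0,0,0,0,0,0],[1,0,0,0,0,0,0],[1,0,0,0,0,0,0],[1,0,0,0,0,0,0],[1,0,0,0,0,0,0]]]' 40
python3 -c "
from h import *
to(.450,-.159,.099)"
```

```text
time: 4.4
position: [0.4506, -0.1589, 0.1023]
eef_rot: [0.0, 0.81, 0.586, 0.0]
wrist_force: [-0.5, -1.0, 0.5]
gripper_width: 0.0087
grasp_force: 42.2
t 4.4 pos [ 0.4506 -0.1589  0.1023] tooly [ 0.95  -0.312  0.001] toolz [ 0.001 -0.    -1.   ] F [-0.5  -0.97  0.52] w 0.0087 g 42.1731823682785 j [-0.5   0.11  1.91  0.    1.11 -0.18]
tool shift/0.5: [-0.0006 -0.0012  0.0065]
```

```bash
python3 -m jog '[[[1,0,0,-0.02,0,0,0],[1,0,0,-0.05,0,0,0],[1,0,0,-0.06,0,0,0],[1,0,0,-0.06,0,0,0],[1,0,0,-0.06,0,0,0],[1,0,0,-0.04,0,0,0],[1,0,0,0,0,0,0]]]' 60
python3 - <<'E'
from h import *
to(.4727,.0197,.245)
im=get_image("side");cv2.imwrite("pics/s1.png",cv2.resize(im[90:230,230:370],None,fx=4,fy=4,interpolation=cv2.INTER_CUBIC))
E
```

```text
time: 5.1
position: [0.4512, -0.1592, 0.2505]
eef_rot: [0.002, 0.81, 0.586, 0.001]
wrist_force: [0.2, -0.2, -0.7]
gripper_width: 0.0084
grasp_force: 64.4
t 5.1 pos [ 0.4512 -0.1592  0.2505] tooly [ 0.95  -0.312  0.005] toolz [ 0.004 -0.002 -1.   ] F [ 0.16 -0.22 -0.67] w 0.0084 g 64.3766462802887 j [-0.5  -0.03  1.74  0.    1.43 -0.18]
tool shift/0.5: [ 0.3533 -0.0709  0.0103]
```

View pics/s1.png

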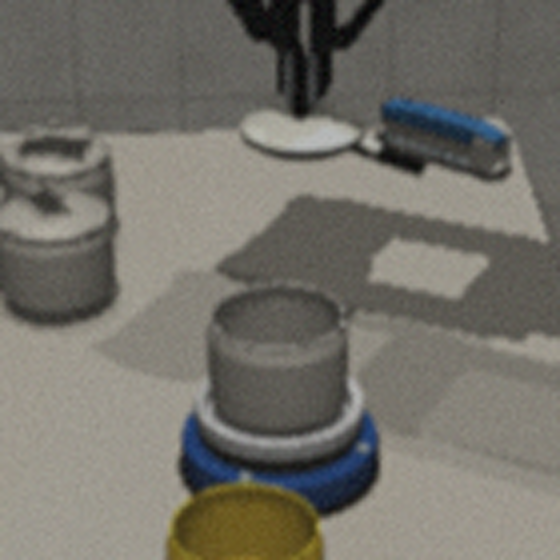

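The lid hangs roughly level in the grip, and the jar stands upright on the stand. Next I carry the lid over the jar.

```bash
python3 -m jog '[[[1,0.03,-0.006,0,0,0,0],[1,0.06,-0.012,0,0,0,0],[1,0.06,-0.012,0,0,0,0],[1,0.06,-0.012,0,0,0,0],[1,0.06,-0.012,0,0,0,0],[1,0.05,-0.010,0,0,0,0],[1,0.033,-0.007,0,0,0,0],[1,0,0,0,0,0,0],[1,0,0,0,0,0,0]]]'
python3 - <<'E'
from h import *
to(.4727,.0197,.225)
p=arm.state()["position"]
L=[(.155,.043),(.160,.0435),(.168,.01)]
for c in("side","top"):
    im=get_image(c)
    for l,ci in(("lid",[(p[2]-.1023+a,b) for a,b in[(0,.0355),(.007,.043),(.012,.0435),(.02,.01)]]),("jar",[(.045,.044),(.106,.044),(.114,.041)])):
        for r in models.silhouettes(c,l)[:2]: print(c,l,round(r["conf"],2),np.round(r["xy"]),r["mask"].sum(),*fit(c,r["mask"],ci,np.array([.472,.02])))
    a=(90,220,230,370) if c=="side" else(190,290,250,380)
    cv2.imwrite(f"pics/{c}2.png",cv2.resize(im[a[0]:a[1],a[2]:a[3]],None,fx=4,fy=4,interpolation=cv2.INTER_CUBIC))
a,b=[cv2.imread(f"pics/{c}2.png") for c in("side","top")]
a=cv2.copyMakeBorder(a,0,80,0,0,0)[:520];b=cv2.copyMakeBorder(b,0,520-b.shape[0],0,0,0)
cv2.imwrite("pics/both2.png",cv2.resize(np.hstack([a[:, :],b]),None,fx=.73,fy=.73))
E
```

```text
time: 6.05
position: [0.4717, 0.0198, 0.2463]
eef_rot: [-0.0, 0.81, 0.587, -0.0]
wrist_force: [-0.1, 0.3, -0.6]
gripper_width: 0.0082
grasp_force: 64.4
t 6.05 pos [0.4717 0.0198 0.2463] tooly [ 0.95  -0.311 -0.001] toolz [-0.001  0.    -1.   ] F [-0.06  0.25 -0.6 ] w 0.0082 g 64.37804818153381 j [-0.12 -0.04  1.75 -0.    1.43  0.2 ]
tool shift/0.5: [0.0004 0.0021 0.0426]
side lid 0.63 [300. 154.] 536 [0.4726 0.0195] 14.4
side jar 0.67 [298. 181.] 1161 [0.4737 0.0146] 80.4
side jar 0.64 [291. 233.] 1520 [ 2.9803 -3.7031] 1426.4
top jar 0.61 [252. 223.] 989 [0.4899 0.1756] 34.7
```

View pics/both2.png

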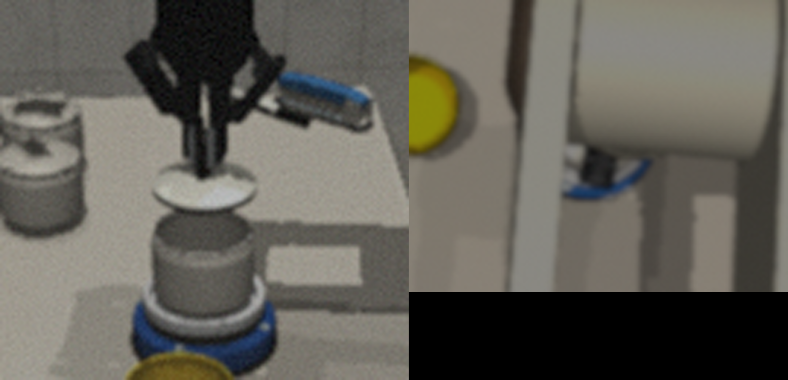

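The lid hangs level over the jar, and its side-view fit (0.4726, 0.0195) matches the TCP. I still need the jar's y, so I'll check it from the rim's edge in the side view.

Run:
```python
from h import *
from scipy.optimize import minimize
get_image("side")
r=models.silhouettes("side","jar")[0];m=r["mask"];print(r["xy"],np.nonzero(m.any(1))[0][[0,-1]],np.nonzero(m.any(0))[0][[0,-1]])
for ci in([(.045,.044),(.106,.044),(.114,.041)],[(.045,.04),(.06,.044),(.09,.044),(.106,.041),(.114,.041)]):
  for y in(.014,.017,.020,.023):
    k=render("side",.473,y,ci)>0;print(y,np.nonzero(k.any(1))[0][[0,-1]],np.nonzero(k.any(0))[0][[0,-1]],(k^m)[:180].sum(),(k^m)[180:].sum())
```

```text
[291.7, 233.8] [210 253] [271 310]
0.014 [159 200] [282 317] 686 2117
0.017 [159 200] [282 317] 669 2146
0.02 [160 201] [282 317] 647 2169
0.023 [160 202] [282 317] 628 2189
0.014 [159 199] [282 317] 679 2068
0.017 [159 199] [282 317] 662 2088
0.02 [160 200] [282 317] 641 2116
0.023 [160 201] [282 317] 622 2141
```

```bash
python3 -m jog '[[[1,-0.001,0.0024,0,0,0,0],[1,0,0,0.015,0,0,0],[1,0,0,0.015,0,0,0],[1,0,0,0.014,0,0,0],[1,0,0,0.01,0,0,0],[1,0,0,0,0,0,0],[1,0,0,0,0,0,0],[1,0,0,0,0,0,0]]]'
python3 -c "
from h import *
to(.4727,.019,.2163)
import json;print(np.round(arm.state()['wrist_torque'],3))"
```

```text
time: 7.25
position: [0.4731, 0.019, 0.2202]
eef_rot: [0.0, 0.81, 0.586, 0.0]
wrist_force: [-0.5, 0.0, 0.3]
gripper_width: 0.0078
grasp_force: 64.4
t 7.25 pos [0.4731 0.019  0.2202] tooly [ 0.95  -0.312  0.   ] toolz [ 0.  0. -1.] F [-0.5   0.    0.28] w 0.0078 g 64.37738299369812 j [-0.12 -0.02  1.79  0.    1.37  0.19]
tool shift/0.5: [-0.0003 -0.0007  0.0078]
[ 0.039 -0.007  0.007]
```

```bash
python3 -m jog '[[[1,0,0,0.002,0,0,0],[1,0,0,0.002,0,0,0],[1,0,0,0.002,0,0,0],[1,0,0,0.002,0,0,0],[1,0,0,0.002,0,0,0],[1,0,0,0,0,0,0],[1,0,0,0,0,0,0]]]'
```

```text
time: 7.95
position: [0.4729, 0.019, 0.2149]
eef_rot: [-0.0, 0.81, 0.586, 0.0]
wrist_force: [0.1, 0.6, -0.2]
gripper_width: 0.0079
grasp_force: 64.4
```

```bash
python3 -m jog '[[[1,0,0,0.002,0,0,0],[1,0,0,0.002,0,0,0],[1,0,0,0,0,0,0],[1,0,0,0,0,0,0]]]'
```

```text
time: 8.35
position: [0.4729, 0.019, 0.2129]
eef_rot: [-0.0, 0.81, 0.586, 0.0]
wrist_force: [-0.1, -0.6, -1.0]
gripper_width: 0.008
grasp_force: 64.4
```

The plug has entered the mouth without contact. I continue down.

```bash
python3 -m jog '[[[1,0,0,0.002,0,0,0],[1,0,0,0.002,0,0,0],[1,0,0,0,0,0,0],[1,0,0,0,0,0,0]]]'; python3 -m jog '[[[1,0,0,0.001,0,0,0],[1,0,0,0.001,0,0,0],[1,0,0,0,0,0,0],[1,0,0,0,0,0,0]]]'
```

```text
time: 8.75
position: [0.4729, 0.019, 0.2109]
eef_rot: [-0.0, 0.81, 0.586, 0.0]
wrist_force: [-0.3, -0.4, 0.2]
gripper_width: 0.0082
grasp_force: 64.4
time: 9.15
position: [0.4729, 0.019, 0.2099]
eef_rot: [-0.0, 0.81, 0.586, 0.0]
wrist_force: [-1.0, -0.2, -1.2]
gripper_width: 0.0079
grasp_force: 64.4
```

```bash
python3 -m jog '[[[1,0,0,0.001,0,0,0],[1,0,0,0.001,0,0,0],[1,0,0,0,0,0,0]]]'; python3 -m jog '[[[1,0,0,0.001,0,0,0],[1,0,0,0,0,0,0],[1,0,0,0,0,0,0]]]'
```

```text
time: 9.45
position: [0.4729, 0.019, 0.2088]
eef_rot: [-0.0, 0.81, 0.586, -0.0]
wrist_force: [-0.5, -0.1, -0.1]
gripper_width: 0.0081
grasp_force: 64.4
time: 9.75
position: [0.473, 0.019, 0.2086]
eef_rot: [0.0, 0.81, 0.586, 0.0]
wrist_force: [-0.9, 0.9, 5.3]
gripper_width: 0.008
grasp_force: 65.0
```

```bash
python3 -m jog '[[[1,0,0,0.0004,0,0,0],[1,0,0,0,0,0,0],[1,0,0,0,0,0,0]]]'; python3 -c "
from h import *
for i in range(3):
    get_image('side');print(np.round(arm.state()['wrist_force'],1))
to(.473,.019,.208)"
```

```text
time: 10.05
position: [0.473, 0.019, 0.2085]
eef_rot: [0.0, 0.81, 0.586, 0.0]
wrist_force: [-1.4, 1.2, 6.9]
gripper_width: 0.008
grasp_force: 65.3
[-1.9 -0.2  6.9]
[-1.9 -0.1  6.6]
[-2.3  0.6  6.5]
t 10.2 pos [0.473  0.019  0.2085] tooly [ 0.95  -0.312  0.   ] toolz [ 0.  0. -1.] F [-2.28  0.62  6.54] w 0.0082 g 65.33816456794739 j [-0.12 -0.01  1.8   0.    1.35  0.19]
tool shift/0.5: [-0.    -0.     0.001]
```

```bash
python3 -m jog '[[[1,0,0,0.0004,0,0,0],[1,0,0,0,0,0,0],[1,0,0,0,0,0,0]]]'; python3 -m jog '[[[1,0,0,0.0003,0,0,0],[1,0,0,0,0,0,0],[1,0,0,0,0,0,0]]]'; python3 -c "
from h import *
for i in range(4):
    get_image('side');print(np.round(arm.state()['wrist_force'],1))
to(.473,.019,.208)"
```

```text
time: 10.5
position: [0.473, 0.019, 0.2084]
eef_rot: [0.0, 0.81, 0.586, 0.0]
wrist_force: [-2.6, 0.3, 7.0]
gripper_width: 0.0082
grasp_force: 65.4
time: 10.8
position: [0.473, 0.019, 0.2082]
eef_rot: [0.0, 0.81, 0.586, 0.0]
wrist_force: [-1.7, 0.3, 6.7]
gripper_width: 0.0079
grasp_force: 65.5
[-2.2 -0.2  7.5]
[-1.4 -0.1  6.5]
[-2.1  0.7  7. ]
[-2.  -0.1  7.2]
t 11.0 pos [0.473  0.019  0.2082] tooly [ 0.95  -0.312  0.   ] toolz [ 0.  0. -1.] F [-2.01 -0.1   7.24] w 0.0082 g 65.45858502388 j [-0.12 -0.01  1.8   0.    1.35  0.19]
tool shift/0.5: [-0.     -0.      0.0005]
```

```bash
python3 -m jog '[[[1,0,0,0.001,0,0,0],[1,0,0,0.001,0,0,0],[1,0,0,0,0,0,0],[1,0,0,0,0,0,0]]]'; python3 -c "
from h import *
for i in range(3):
    get_image('side');print(np.round(arm.state()['wrist_force'],1))
to(.473,.019,.208)"
```

```text
time: 11.4
position: [0.473, 0.019, 0.2073]
eef_rot: [0.0, 0.81, 0.586, 0.0]
wrist_force: [-2.7, 0.2, 9.3]
gripper_width: 0.0075
grasp_force: 65.7
[-2.6  0.2  9.7]
[-2.4  0.2  8.4]
[-2.7 -0.7  9.4]
t 11.55 pos [0.4731 0.019  0.2074] tooly [ 0.95  -0.312  0.001] toolz [ 0.001  0.    -1.   ] F [-2.68 -0.69  9.42] w 0.0082 g 65.73273539543152 j [-0.12 -0.01  1.81  0.    1.34  0.19]
tool shift/0.5: [-0.0001 -0.0001 -0.0013]
```

```bash
python3 -m jog '[[[1,0,0,0.0003,0,0,0],[1,0,0,0,0,0,0],[1,0,0,0,0,0,0],[1,0,0,0,0,0,0],[1,0,0,0,0,0,0],[1,0,0,0,0,0,0],[1,0,0,0,0,0,0],[1,0,0,0,0,0,0],[1,0,0,0,0,0,0],[1,0,0,0,0,0,0],[1,0,0,0,0,0,0],[1,0,0,0,0,0,0],[1,0,0,0,0,0,0],[1,0,0,0,0,0,0]]]'; python3 -c "
from h import *
for i in range(4):
    get_image('side');print(np.round(arm.state()['wrist_force'],1))
s=models.silhouettes('side','lid');to(.473,.019,.209)
im=get_image('side');cv2.imwrite('pics/s3.png',cv2.resize(im[90:220,240:360],None,fx=4.5,fy=4.5,interpolation=cv2.INTER_CUBIC))"
```

```text
time: 12.95
position: [0.473, 0.019, 0.2072]
eef_rot: [0.0, 0.81, 0.586, 0.0]
wrist_force: [-1.9, 0.5, 10.5]
gripper_width: 0.0081
grasp_force: 65.8
[-2.9 -0.2 10.5]
[-2.9 -0.4  8.7]
[-2.8  0.5  9.9]
[-1.8  0.7  9.6]
t 13.2 pos [0.473  0.019  0.2072] tooly [ 0.95  -0.312  0.001] toolz [ 0.001 -0.    -1.   ] F [-2.84  0.87  9.64] w 0.008 g 65.77666282653809 j [-0.12 -0.01  1.81  0.    1.34  0.19]
tool shift/0.5: [ 0.     -0.0001 -0.0035]
```

View pics/s3.png

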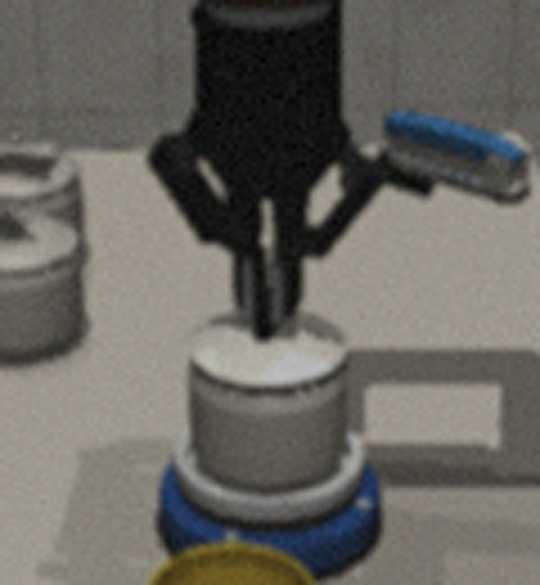

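The lid sits on the rim and the press held about 10 N for over a second. Now I ease off before letting go.

```bash
python3 -m jog '[[[1,0,0,-0.001,0,0,0],[1,0,0,-0.001,0,0,0],[1,0,0,-0.0008,0,0,0],[1,0,0,0,0,0,0],[1,0,0,0,0,0,0],[1,0,0,0,0,0,0]]]'; python3 -c "
from h import *
for i in range(3):
    get_image('side');s=arm.state();print(np.round(s['wrist_force'],1),np.round(s['wrist_torque'],2))"
```

```text
time: 13.85
position: [0.473, 0.019, 0.2084]
eef_rot: [0.0, 0.81, 0.586, 0.0]
wrist_force: [-2.0, 0.4, 6.8]
gripper_width: 0.008
grasp_force: 65.4
[-1.5 -0.4  7.7] [-0.    0.28  0.01]
[-1.5  0.9  7.3] [-0.03  0.29 -0.01]
[-1.9 -0.   7.2] [0.01 0.31 0.06]
```

```bash
python3 -m jog '[[[1,0,0,-0.0004,0,0,0],[1,0,0,-0.0003,0,0,0],[1,0,0,0,0,0,0],[1,0,0,0,0,0,0]]]'; python3 -c "
from h import *
for i in range(3):
    get_image('side');s=arm.state();print(np.round(s['wrist_force'],1),np.round(s['wrist_torque'],2))"
```

```text
time: 14.4
position: [0.473, 0.019, 0.2086]
eef_rot: [0.0, 0.81, 0.586, 0.0]
wrist_force: [-0.8, 1.2, 5.2]
gripper_width: 0.0079
grasp_force: 65.2
[-0.7  0.4  5.4] [-0.03  0.16 -0.03]
[-1.  -0.4  5.3] [-0.04  0.09 -0.  ]
[-0.9  0.3  5.3] [-0.03  0.14  0.03]
```

```bash
python3 -m jog '[[[1,0,0,-0.0004,0,0,0],[1,0,0,0,0,0,0],[1,0,0,0,0,0,0],[0.95,0,0,0,0,0,0],[0.9,0,0,0,0,0,0],[0.85,0,0,0,0,0,0],[0.8,0,0,0,0,0,0],[0.75,0,0,0,0,0,0],[0.7,0,0,0,0,0,0],[0.7,0,0,0,0,0,0]]]' 20; python3 -c "
from h import *
to(.473,.019,.3)"
```

```text
time: 15.55
position: [0.4729, 0.019, 0.2086]
eef_rot: [-0.0, 0.81, 0.586, -0.0]
wrist_force: [-0.3, 0.2, 0.0]
gripper_width: 0.0252
grasp_force: 0.0
t 15.55 pos [0.4729 0.019  0.2086] tooly [ 0.95  -0.312 -0.   ] toolz [-0.  0. -1.] F [-0.31  0.18  0.04] w 0.0252 g 0.0 j [-0.12 -0.01  1.8   0.    1.35  0.19]
tool shift/0.5: [ 0.000e+00  1.000e-04 -1.827e-01]
```

Released. I retreat straight up, then sideways so the top camera can see.

```bash
python3 -m jog '[[[0.7,0,0,-0.02,0,0,0],[0.6,0,0,-0.04,0,0,0],[0.5,0,0,-0.06,0,0,0],[0.5,0,0,-0.06,0,0,0],[0.5,-0.06,0,0,0,0,0],[0.5,-0.06,0,0,0,0,0],[0.5,-0.06,0,0,0,0,0],[0.5,-0.06,0,0,0,0,0],[0.5,-0.06,0,0,0,0,0],[0.5,-0.06,0,0,0,0,0],[0.5,-0.06,0,0,0,0,0],[0.5,-0.06,0,0,0,0,0],[0.5,0,0,0,0,0,0],[0.5,0,0,0,0,0,0]]]'
python3 - <<'E'
from h import *
for c in("top","side"):
    im=get_image(c);a=(185,285,250,370) if c=="top" else(140,240,240,360)
    cv2.imwrite(f"pics/{c}4.png",cv2.resize(im[a[0]:a[1],a[2]:a[3]],None,fx=3.3,fy=3.3,interpolation=cv2.INTER_CUBIC))
    for r in models.silhouettes(c,"lid")[:2]: print(c,round(r["conf"],2),np.round(r["xy"]),*fit(c,r["mask"],[(.114,.043),(.119,.0435),(.127,.01)],np.array([.473,.019])))
    for l in("label_roll","tape_roll"):print(l,[np.round(r["xy"]) for r in models.boxes_of(c,l)[:1]])
cv2.imwrite("pics/both4.png",np.hstack([cv2.imread(f"pics/{c}4.png") for c in("top","side")]))
E
```

```text
time: 16.95
position: [0.3978, -0.2093, 0.2992]
eef_rot: [0.0, 0.81, 0.586, 0.0]
wrist_force: [-0.3, -0.4, -0.1]
gripper_width: 0.0427
grasp_force: 0.0
label_roll [array([179., 190.])]
tape_roll [array([180., 250.])]
side 0.98 [300. 167.] [0.4726 0.0177] 37.7
label_roll [array([240., 296.])]
tape_roll [array([308., 294.])]
```

View pics/both4.png

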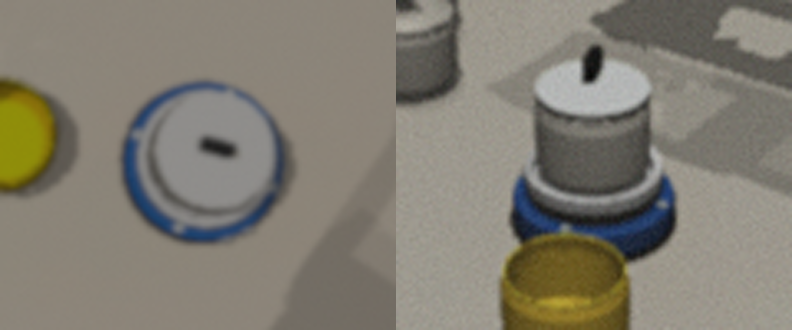

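The lid sits level and centred on the upright jar (side view about (300,167)), the gripper is clear, and the rolls have not moved. I hand in the job.

```bash
python3 -c "
from cell import arm
print(arm.close_job())"
```

```text
the job is handed in; nothing more can be done
None
```

I put the lid on the jar, pressed it straight down with about 10 N for over a second, let go and handed the job in; the last pictures showed it seated level, the jar upright on the stand and both rolls unmoved, but the hand-in returned no verdict.

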